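# Hang the parts basket in the ultrasonic bath and set the bell timer

## Task

Lower the wire basket with its two rings lengthwise into the tank of the ultrasonic bath, without dropping it, until it hangs level with both end lugs on the rim, and let go. Then set the bell timer to 10 minutes the proper way: wind it clockwise past its 15 mark, then turn it back down to 10; it is light and stiff, so hold it down as you twist, hard enough that its case stays put and does not turn along, but never lean on it with more than about 25 N. Leave the timer standing in its place, and the jar, the steel block and the file where they are.

Things in the scene. Friction and masses are not known exactly. Their poses are not given: they have to be found in the camera images.
- tank_mouth (a point): Centre of the open tank mouth of the ultrasonic bath, level with its rim, 130 mm above the bench. The bath is a fixed white and steel box 190 x 150 mm, its x axis along the 190 mm length; its tank is 140 mm long (along x), 100 mm wide (along y) and 85 mm deep, with flat steel rims 25 mm wide all round.
- basket_grip (a point): Centre of the green grip sleeve (64 mm along the basket's x, 12 mm wide along y, 12 mm high) of the basket's rigid bail handle; it lies 88 mm straight above the basket's origin. Axes as the basket's: x along the bail and the basket's length, z up.
- basket: Loose steel wire basket, 118 mm long (x), 82 mm wide (y), 45 mm deep, about 0.2 kg; origin at the centre of its underside, standing on the bench. Two flat lugs, 36 mm wide, stick out at the ends of its upper edge to 174 mm overall length; their undersides, which hang on the tank's end rims, lie 42 mm above the origin. Hung up, the origin is 42 mm below the rim (88 mm above the bench).
- ring0: Brass finger ring, 23 mm across, 6 mm high, loose on the basket's floor; origin at the centre of its underside.
- ring1: Silver finger ring, 26 mm across, 6 mm high, loose on the basket's floor; origin at the centre of its underside.
- timer: Red bell timer, loose on the bench: round case 96 mm across, 34 mm high, white face, about 0.35 kg with its dial; origin at the centre of its underside, z up. 16 minute strokes run clockwise (from above) round half the face, 12 degrees apart, from 0 (long, red, in the case's -x direction); 5 (black), 10 (blue) and 15 (green) are long too.
- timer_zero (a point): The outer end of the red 0 stroke on the timer's case, 42 mm from its axis in the case's -x direction, 35 mm above the bench: it shows whether the case has turned or slid. The timer stands on three rubber feet 38 mm from its axis; pushed down with 10 to 20 N on the dial they hold it against the winding, with little push the case turns along with the dial; over 25 N is too much. Feet and bench are nearly rigid.
- dial_grip (a point): Point on the dial's axis, 59 mm above the bench, where to grip it. The dial is a black fluted upright cylinder on top of the timer, 44 mm across, from 37 to 73 mm above the bench, with a white pointer line on its top and side; it can be gripped at any angle. Its x axis points away from the pointer.
- dial (a joint): Timer setting in rad: 0.209 (12 degrees) a minute, 0 at the red mark, 2.094 at 10 minutes, 3.142 at 15; grows as the dial is turned clockwise seen from above; a hard stop at 3.456 (16.5 minutes). Stiff and spring loaded: winding takes 0.13 N m at 0 to 0.22 N m at the stop, turning back 0.05 to 0.1; it stays where it is left.
- flux_jar: Glass jar with a black cap, 64 mm across, 85 mm high, a bystander; it and the timer may have changed places. Origin at the centre of its underside.
- steel_block: Steel bench block 80 x 80 x 20 mm, a bystander.
- file: Flat file with a wooden handle, 260 mm long, 21 mm high, a bystander.
Not all that is in view belongs to the job. Of the things like the timer, leave any that is orange; of the rest the smaller one is meant. What is shaped like the basket but pink or yellow is not meant.

How it is judged:
By the outcome, as a careful person would: the job done as asked, in the order asked, and still so for the second after the job is handed in, with the robot touching nothing.
It also fails if it takes over 72 s, if anything falls off the work surface, if the arm or the gripper's body presses on something with over 40 N, if the wrist force passes 120 N, or if a joint passes its speed limit or range.

## Robot

A 7-joint arm with a two-finger parallel gripper is mounted at the origin on the work surface. World frame = base frame: x ahead of the robot, y to its left, z up, the work surface at z = 0. Lengths are in m, angles in rad, forces in N, time in s.
With the tool pointing down it reaches from about 0.4 to 0.875 m from the base axis. Payload 6.5 kg.
Tool frame: the origin (TCP) lies at the very end of the fingers, on their centre line; the grasp point (between the pads) lies 19 mm behind it (env.pinch_z is the distance from the TCP to the grasp point, in m); z points along the fingers, y is the line along which they close (so a half turn about z gives the same grasp; the last joint's range is limited). The gripper opens to 88 mm and grips with 3 to 60 N. Pads are 18 mm wide; open, the fingers measure 123 mm over their backs; the gripper's body (75 mm by 187 mm) begins 45 mm behind the grasp point.
Start: joints at [1.157, 0.536, -0.004, 1.538, 0.003, 1.067, -0.071], TCP at [0.222, -0.611, 0.239] pointing down, gripper open.
Joint ranges: [-2.7, 2.7], [-0.37, 2.16], [-1.27, 1.26], [0.24, 2.4], [-1.31, 4.45], [0.19, 1.91], [-2.76, 2.76]. Speed limits (rad/s): [2.39, 2.39, 3.14, 3.14, 3.14, 3.14, 3.14].

## Interface

Orientations are given as a 3x3 rotation matrix whose columns are the frame's x, y, z axes.
In Python, from bench import get_obs, optics, env gives the robot as it stands.
- The arm moves only by the tool carry_out, never from a script. Its argument "steps" is a list of rows, each a list of 3 entries, a list of its own where there are three numbers: the turn, a rotation vector about the tool's x, y, z each as a share of pi/2 rad, from -1 to 1, then the shift along the tool's x, y, z each as a share of 5 cm, from -1 to 1, then the opening, from 0 (shut) to 1 (fully open). In form: [[[ax, ay, az], [tx, ty, tz], hand], ...]. A call has 1 to 20 rows; each row shifts and turns the commanded pose from where the row before left it, along the tool's axes as they then stand; what a row does not reach is not made up. A row lasts 1/8 s, in which the tool goes at most 62.5 mm and 10.7 degrees, less where a joint would pass 70% of its speed; a pose out of reach is approached as far as the arm can. A call with a number of a shift or a turn outside -1 to 1 is refused whole. A call with a gripper value outside its range is refused whole. The fingers move at their own pace and stop on an object; the grip force is fixed at half the most. Time passes only in rows, so rows that do not move let the fingers close. It gives the time, the measured TCP pose, the force, the opening and the grip force at its end, in the units of the state.
- get_obs(): the state, without advancing time (a new reading comes with each control period).
- optics.camera(name): name is "scene" or "side" or "wrist"; returns (picture, depth): 384x512x3 uint8, red, green, blue; 384x512 float32, m along the optical axis (not along the pixel's ray), 0 where there is no reading.
- optics.calibration(name): a dict with "fx", "fy", "cx", "cy" (pixels), "R" (3x3) and "t" (3): a world point X has camera coordinates R X + t; the wrist camera has in their place "mount" (4x4, takes a point from camera to tool coordinates, whose origin is the TCP and whose axes are the flange's). Camera axes: x right, y down, z forward; pixel columns grow to the right and rows downward; lengths in m; the calibration is good to about 2 mm. A picture is of the moment at which its call begins: read the wrist's pose just before it. calibration takes no time and is no camera call.
- env.sign_off(): hands the job in; it is judged then, once.
The state is a dict: "clock": time; "joint_positions": joint angles; "joint_velocities": joint speeds; "joint_efforts": joint torques, N m; "position": TCP position; "tool_rot": TCP orientation; "ft_force": force on the tool from outside, world axes, zero at the start; "wrist_torque": the same for the moment, N m; "finger_gap": finger opening in m; "finger_force": force on a finger pad.
Only numpy, scipy, OpenCV 4.12 (cv2) and the standard library are available. Lean on these libraries where they do the work, as an engineer would, in place of code of your own. Each camera call takes 0.05 s, during which the arm holds its last target. There are 200 camera calls.

## Working session

There is one attempt and no reset: what is moved stays moved. The work goes in short steps, Python scripts to look and compute and a tool call to move; the robot and the scene stay as the last step left them, time stands still between calls to the robot, and variables do not carry over. Pictures are saved under pics/ and viewed, at most 11 in all, crops included, and the job is handed in when it is done.

Besides the shell and the picture viewer there is one more tool, called after ">>>" as a command line: name --argument value ..., lists and objects as JSON in quotes. carry_out: Moves the arm, as the interface text tells. Its arguments: {"type":"object","properties":{"steps":{"type":"array","items":{"type":"array"}}},"required":["steps"]}

```bash
mkdir -p pics; ls; cat > h.py <<'E'
import numpy as np, cv2
from bench import get_obs, optics, env
def snap(n):
    o=get_obs(); p,d=optics.camera(n); c=optics.calibration(n)
    if 'R' not in c:
        M=np.array(c['mount']); Rw=np.array(o['tool_rot']); R=Rw@M[:3,:3]; t=Rw@M[:3,3]+np.array(o['position'])
        c=dict(c); c['R']=R.T; c['t']=-R.T@t
    c['R']=np.array(c['R']);c['t']=np.array(c['t'])
    return p,d,c
def save(p,f): cv2.imwrite('pics/'+f,p[...,::-1])
def plane(c,uv,z):
    uv=np.atleast_2d(uv).astype(float)
    r=np.c_[(uv[:,0]-c['cx'])/c['fx'],(uv[:,1]-c['cy'])/c['fy'],np.ones(len(uv))]@c['R']
    o=-c['R'].T@c['t']; return o+r*((z-o[2])/r[:,2])[:,None]
def pts(c,d,m=None):
    v,u=np.nonzero((d>0)&(m if m is not None else True)); z=d[v,u]
    X=np.c_[(u-c['cx'])/c['fx']*z,(v-c['cy'])/c['fy']*z,z]
    return (X-c['t'])@c['R'],u,v
E
python3 - <<'E'
from h import *
o=get_obs(); print({k:np.round(v,3) for k,v in o.items()}, env.pinch_z)
ps=[]
for n in('scene','side'):
    p,d,c=snap(n); save(p,n+'0.png'); np.savez(n+'0.npz',p=p,d=d,**c); print(n,np.round(-c['R'].T@c['t'],3),np.round(c['R'][2],2),c['fx'])
print({k:np.round(v,3) for k,v in optics.calibration('wrist').items()})
E
```

```text
pics
{'clock': np.float64(0.0), 'joint_positions': array([ 1.157,  0.537, -0.004,  1.539,  0.003,  1.067, -0.071]), 'joint_velocities': array([ 0.002,  0.001,  0.001, -0.002,  0.001,  0.001, -0.   ]), 'joint_efforts': array([ 0.0000e+00, -5.7098e+01,  9.9100e-01, -2.5160e+01, -5.6000e-02,
        1.8000e-02,  0.0000e+00]), 'position': array([ 0.221, -0.611,  0.238]), 'tool_rot': array([[ 0.94 ,  0.341, -0.001],
       [ 0.341, -0.94 ,  0.002],
       [-0.   , -0.002, -1.   ]]), 'ft_force': array([-0.596, -0.645,  0.624]), 'wrist_torque': array([ 0.004, -0.044, -0.056]), 'finger_force': np.float64(0.0), 'finger_gap': np.float64(0.088)} 0.0187
scene [1.356 0.48  0.939] [-0.66 -0.37 -0.65] 383.00075244782266
side [0.105 0.67  1.044] [ 0.33 -0.53 -0.78] 437.987874333031
{'fx': np.float64(272.897), 'fy': np.float64(272.897), 'cx': np.float64(253.738), 'cy': np.float64(191.646), 'mount': array([[-0.002, -0.965, -0.261,  0.067],
       [ 1.   , -0.002, -0.001, -0.   ],
       [ 0.   , -0.261,  0.965, -0.145],
       [ 0.   ,  0.   ,  0.   ,  1.   ]])}
```

View pics/scene0.png

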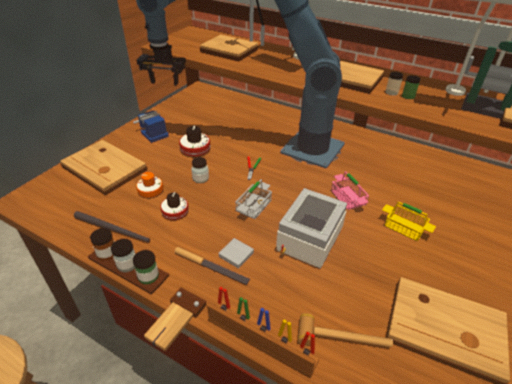

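View pics/side0.png

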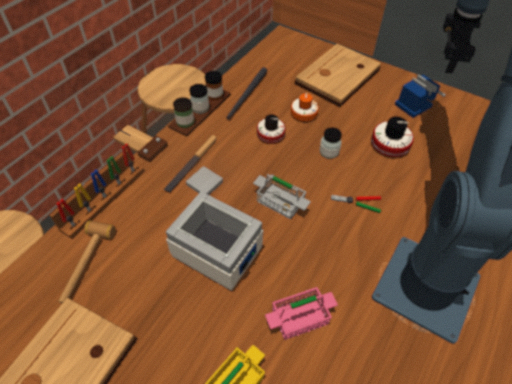

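The steel basket with the green grip is at scene (253,198) and side (281,192). The bath is at scene (312,225) and side (215,238). There are two red timers, at scene (174,206) and (195,140); the first looks smaller. The jar is at scene (200,170).

```bash
cat > m.py <<'E'
from h import *
for n,tb in(('scene',[(174,206),(195,140)]),('side',[(271,128),(392,137)])):
    f=np.load(n+'0.npz'); p,d=f['p'],f['d']; c={k:f[k] for k in f.files}
    X,u,v=pts(c,d); hsv=cv2.cvtColor(p,cv2.COLOR_RGB2HSV)[v,u]
    for a,b in tb:
        m=(abs(u-a)<30)&(abs(v-b)<30)&(X[:,2]>.004)&(X[:,2]<.036)&((hsv[:,0]<6)|(hsv[:,0]>172))&(hsv[:,1]>130)
        q=X[m][:,:2]; A=np.c_[2*q,np.ones(len(q))]
        s=np.linalg.lstsq(A,(q**2).sum(1),rcond=None)[0]; print(n,'timer',s[:2],np.sqrt(s[2]+s[:2]@s[:2]),m.sum(), q.min(0),q.max(0))
        m=(abs(u-a)<30)&(abs(v-b)<30)&(X[:,2]>.068)&(X[:,2]<.08); print('  dial top',X[m].mean(0),m.sum())
    # bath rim
    a,b=(312,225) if n=='scene' else (215,238)
    m=(abs(u-a)<60)&(abs(v-b)<60)&(X[:,2]>.122)&(X[:,2]<.138); q=X[m]
    r=cv2.minAreaRect((q[:,:2]*1000).astype(np.float32)); print('bath',q[:,2].mean(),r, len(q))
    a,b=(256,192) if n=='scene' else (281,188)
    box=(abs(u-a)<35)&(abs(v-b)<30)
    m=box&(hsv[:,0]>40)&(hsv[:,0]<85)&(hsv[:,1]>90); q=X[m]; print('grip',q.mean(0),q.min(0),q.max(0),m.sum(),cv2.minAreaRect((q[:,:2]*1000).astype(np.float32)))
    uv=np.c_[u[m],v[m]]; P=plane(c,uv,.094); r=cv2.minAreaRect((P[:,:2]*1000).astype(np.float32)); print(' gripplane',r)
    m=box&(X[:,2]>.036)&(X[:,2]<.052)&(hsv[:,1]<80); q=X[m]; r=cv2.minAreaRect((q[:,:2]*1000).astype(np.float32)); print('basket rim',r,m.sum())
    s=p[b-70:b+70,a-90:a+90] if 0 else p[90:290,(120 if n=='scene' else 150):(370 if n=='scene' else 400)]
    save(cv2.resize(s,None,fx=3.0,fy=3.0,interpolation=cv2.INTER_CUBIC),n+'z.png')
E
python3 m.py
```

```text
scene timer [ 0.63038334 -0.25226884] 0.04473746744912522 114 [ 0.6101261  -0.27288427] [ 0.67685033 -0.20463422]
  dial top [ 0.62376891 -0.27803804  0.07269144] 116
scene timer [ 0.27457242 -0.42998705] 0.061732989631058596 123 [ 0.26565501 -0.46321653] [ 0.33960966 -0.3647016 ]
  dial top [ 0.35962444 -0.3525831   0.07456238] 70
bath 0.12946989330183115 ((510.3649597167969, 216.07034301757812), (196.5028533935547, 150.1349334716797), 1.334706425666809) 1230
grip [ 0.41950261 -0.05178811  0.07592947] [ 0.2350465  -0.14815553  0.00564675] [ 0.49206185 -0.02324329  0.09770031] 48 ((359.7658386230469, -78.81403350830078), (281.1352844238281, 28.440025329589844), 26.112590789794922)
 gripplane ((413.14410400390625, -49.3363151550293), (170.40431213378906, 26.860427856445312), 23.21135139465332)
basket rim ((455.5614929199219, -30.106510162353516), (82.26313781738281, 176.99671936035156), 89.12940979003906) 190
side timer [ 0.62832825 -0.25610384] 0.04524994384974796 145 [ 0.57992198 -0.26737878] [ 0.66349429 -0.20831644]
  dial top [ 0.62762133 -0.25576991  0.07297123] 114
side timer [ 0.27323534 -0.4357499 ] 0.0642118314676993 172 [ 0.21028726 -0.42310968] [ 0.33183626 -0.36658124]
  dial top [ 0.26970908 -0.41330323  0.07448924] 59
bath 0.129817716329274 ((510.873291015625, 212.3414306640625), (191.63356018066406, 152.72503662109375), 1.4485591650009155) 2238
grip [ 0.45566919 -0.03105858  0.09191213] [ 0.42611739 -0.03707291  0.08209408] [ 0.48610803 -0.02646676  0.09748503] 78 ((456.12274169921875, -31.835716247558594), (59.97542190551758, 10.511297225952148), 0.27064886689186096)
 gripplane ((454.9210510253906, -29.374814987182617), (12.485658645629883, 58.82844543457031), 89.52069854736328)
basket rim ((457.641357421875, -33.34600830078125), (85.51624298095703, 173.8321533203125), 89.8754653930664) 340
```

View pics/sidez.png

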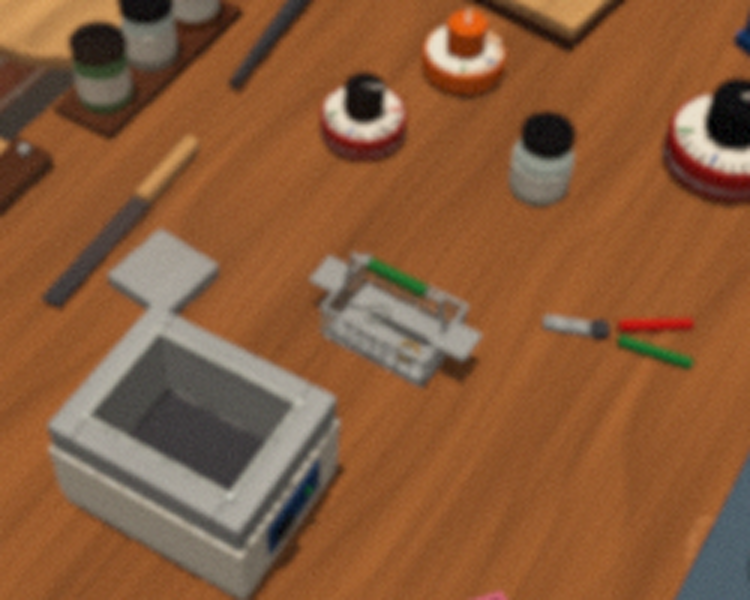

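>>> carry_out --steps '[[[0, 0, 0.11], [0, 0, 0], 1], [[0, 0, 0.11], [0, 0, 0], 1], [[0, 0, 0], [0.39, -0.97, 0], 1], [[0, 0, 0], [0.39, -0.97, 0], 1], [[0, 0, 0], [0.39, -0.97, 0], 1], [[0, 0, 0], [0.39, -0.97, 0], 1], [[0, 0, 0], [0.39, -0.97, 0], 1], [[0, 0, 0], [0.39, -0.97, 0], 1], [[0, 0, 0], [0.39, -0.97, 0], 1], [[0, 0, 0], [0.39, -0.97, 0], 1], [[0, 0, 0], [0.39, -0.97, 0], 1], [[0, 0, 0], [0.39, -0.97, 0], 1], [[0, 0, 0], [0.39, -0.97, 0], 1], [[0, 0, 0], [0.39, -0.97, 0], 1], [[0, 0, 0], [0, 0, 0], 1]]'

```text
clock: 1.98
position: [0.4551, -0.0244, 0.2387]
tool_rot: [[1.0, 0.009, 0.0], [0.009, -1.0, 0.002], [0.0, -0.002, -1.0]]
ft_force: [-0.6, -0.4, -0.2]
finger_gap: 0.0882
finger_force: 0.0
```

```bash
python3 - <<'E'
from h import *
p,d,c=snap('wrist'); save(p,'w1.png')
hsv=cv2.cvtColor(p,cv2.COLOR_RGB2HSV); g=((hsv[...,0]>40)&(hsv[...,0]<85)&(hsv[...,1]>90)).astype(np.uint8)
n,l,s,ce=cv2.connectedComponentsWithStats(g)
for i in range(1,n):
    if s[i,4]>100:
        v,u=np.nonzero(l==i); P=plane(c,np.c_[u,v],.094)[:,:2]; print(s[i],cv2.minAreaRect((P*1000).astype(np.float32)),P.mean(0))
        X,_,_=pts(c,d,l==i); print(X.mean(0),X[:,2].max())
E
```

```text
[257 149  12  57 567] ((458.849365234375, -33.00693130493164), (62.038490295410156, 11.65395736694336), 0.4683161675930023) [ 0.46043569 -0.03228904]
[ 0.45942285 -0.03249511  0.0890854 ] 0.09473373247519781
[327 295  10  30 213] ((291.595947265625, -121.4390869140625), (44.07767868041992, 8.752927780151367), 9.67470645904541) [ 0.29189943 -0.12146652]
[ 0.22471536 -0.15005668  0.0092338 ] 0.011765409543089403
```

View pics/w1.png

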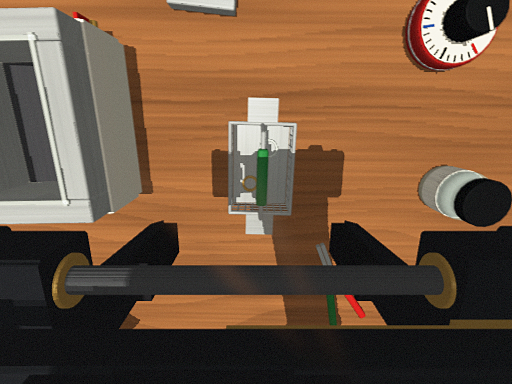

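The steel basket is in the middle of the wrist view, with its green grip at pixels (257-269,149-206) and both rings inside. The small red timer is at upper right, its pointer a white line near (490,18).

>>> carry_out --steps '[[[0, 0, 0], [0.06, 0.16, 0.8], 1], [[0, 0, 0], [0, 0, 0.8], 1], [[0, 0, 0], [0, 0, 0.8], 0.6], [[0, 0, 0], [0, 0, 0.6], 0.5], [[0, 0, 0], [0, 0, 0.4], 0.5], [[0, 0, 0], [0, 0, 0], 0.5], [[0, 0, 0], [0, 0, 0], 0.3], [[0, 0, 0], [0, 0, 0], 0], [[0, 0, 0], [0, 0, 0], 0], [[0, 0, 0], [0, 0, 0], 0], [[0, 0, 0], [0, 0, 0], 0]]'

```text
clock: 3.4
position: [0.4575, -0.0362, 0.0689]
tool_rot: [[1.0, 0.003, 0.0], [0.003, -1.0, 0.0], [0.0, -0.0, -1.0]]
ft_force: [-0.8, 2.0, 1.0]
finger_gap: 0.0114
finger_force: 29.8
```

>>> carry_out --steps '[[[0, 0, 0], [0, 0, -0.1], 0], [[0, 0, 0], [0, 0, -0.2], 0], [[0, 0, 0], [0, 0, -0.3], 0], [[0, 0, 0], [0, 0, -0.5], 0], [[0, 0, 0], [0, 0, -0.6], 0], [[0, 0, 0], [0, 0, -0.6], 0], [[0, 0, 0], [0, 0, -0.5], 0], [[0, 0, 0], [0, 0, -0.3], 0], [[0, 0, 0], [0, 0, -0.1], 0], [[0, 0, 0], [0, 0, 0], 0], [[0, 0, 0], [0, 0, 0], 0]]'

```text
clock: 4.78
position: [0.4566, -0.0365, 0.2279]
tool_rot: [[1.0, 0.002, -0.002], [0.002, -1.0, 0.0], [-0.002, -0.0, -1.0]]
ft_force: [-0.8, -0.3, -2.6]
finger_gap: 0.0109
finger_force: 29.9
```

>>> carry_out --steps '[[[0, 0, 0], [0.03, -0.1, 0], 0], [[0, 0, 0], [0.06, -0.3, 0], 0], [[0, 0, 0], [0.1, -0.45, 0], 0], [[0, 0, 0], [0.12, -0.55, 0], 0], [[0, 0, 0], [0.12, -0.6, 0], 0], [[0, 0, -0.007], [0.12, -0.6, 0], 0], [[0, 0, -0.007], [0.12, -0.6, 0], 0], [[0, 0, 0], [0.12, -0.55, 0], 0], [[0, 0, 0], [0.12, -0.5, 0], 0], [[0, 0, 0], [0.1, -0.4, 0], 0], [[0, 0, 0], [0.09, -0.25, 0], 0], [[0, 0, 0], [0.05, -0.07, 0], 0], [[0, 0, 0], [0, 0, 0], 0], [[0, 0, 0], [0, 0, 0], 0]]'

```text
clock: 6.52
position: [0.5119, 0.2116, 0.2286]
tool_rot: [[1.0, 0.023, -0.0], [0.023, -1.0, -0.001], [-0.0, 0.001, -1.0]]
ft_force: [0.3, -0.4, -2.7]
finger_gap: 0.0112
finger_force: 29.9
```

```bash
python3 - <<'E'
from h import *
print({k:np.round(v,4) for k,v in get_obs().items() if k in('position','finger_gap','finger_force','ft_force','tool_rot','clock')})
p,d,c=snap('wrist'); q,d2,c2=snap('side')
X,u,v=pts(c2,d2)
m=(X[:,2]>.122)&(X[:,2]<.138)&(abs(X[:,0]-.51)<.12)&(abs(X[:,1]-.213)<.1)
print(cv2.minAreaRect((X[m,:2]*1000).astype(np.float32)))
X,u,v=pts(c2,d2)
m=(X[:,2]>.17)&(X[:,2]<.215)&(abs(X[:,0]-.51)<.12)&(abs(X[:,1]-.213)<.08)
print('basket',X[m].mean(0),cv2.minAreaRect((X[m,:2]*1000).astype(np.float32)),m.sum())
save(np.vstack([p,q])[:, :],'a.png') if 0 else save(cv2.resize(np.hstack([p,q]),(800,300),interpolation=cv2.INTER_AREA),'carry.png')
E
```

```text
{'clock': np.float64(6.525), 'position': array([0.5119, 0.2116, 0.2286]), 'tool_rot': array([[ 9.997e-01,  2.290e-02, -3.000e-04],
       [ 2.290e-02, -9.997e-01, -7.000e-04],
       [-3.000e-04,  7.000e-04, -1.000e+00]]), 'ft_force': array([ 0.2851, -0.4345, -2.6878]), 'finger_force': np.float64(29.8785), 'finger_gap': np.float64(0.0112)}
((511.0508728027344, 212.09228515625), (191.5413360595703, 151.94866943359375), 1.6289019584655762)
basket [0.47771143 0.22027652 0.19648119] ((504.3406982421875, 211.77088928222656), (160.4188232421875, 86.13998413085938), 1.7667144536972046) 631
```

View pics/carry.png

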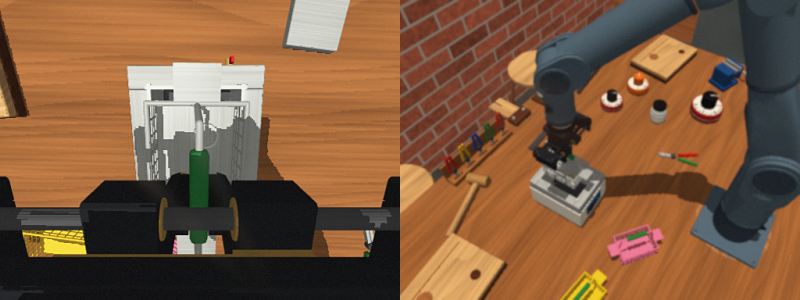

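The basket hangs level over the bath, held by its grip at about (198,190) in the left picture, and lined up with the tank.

>>> carry_out --steps '[[[0, 0, 0], [0, -0.01, 0.1], 0], [[0, 0, 0], [0, 0, 0.2], 0], [[0, 0, 0], [0, 0, 0.25], 0], [[0, 0, 0], [0, 0, 0.25], 0], [[0, 0, 0], [0, 0, 0.2], 0], [[0, 0, 0], [0, 0, 0.15], 0], [[0, 0, 0], [0, 0, 0.1], 0], [[0, 0, 0], [0, 0, 0.05], 0], [[0, 0, 0], [0, 0, 0], 0]]'

```text
clock: 7.75
position: [0.512, 0.2131, 0.1638]
tool_rot: [[1.0, 0.024, 0.0], [0.024, -1.0, 0.0], [0.0, -0.0, -1.0]]
ft_force: [0.2, 0.2, -3.2]
finger_gap: 0.011
finger_force: 29.9
```

>>> carry_out --steps '[[[0, 0, 0], [0, 0, 0.05], 0], [[0, 0, 0], [0, 0, 0.05], 0], [[0, 0, 0], [0, 0, 0.02], 0], [[0, 0, 0], [0, 0, 0], 0], [[0, 0, 0], [0, 0, 0], 0]]'

```text
clock: 8.38
position: [0.5119, 0.2132, 0.1577]
tool_rot: [[1.0, 0.024, 0.0], [0.024, -1.0, 0.0], [0.0, -0.0, -1.0]]
ft_force: [0.1, 0.2, -3.4]
finger_gap: 0.0111
finger_force: 29.9
```

>>> carry_out --steps '[[[0, 0, 0], [0, 0, 0.015], 0], [[0, 0, 0], [0, 0, 0.015], 0], [[0, 0, 0], [0, 0, 0], 0]]'

```text
clock: 8.75
position: [0.5119, 0.2132, 0.1562]
tool_rot: [[1.0, 0.024, -0.0], [0.024, -1.0, 0.0], [-0.0, -0.0, -1.0]]
ft_force: [0.2, -0.1, -2.2]
finger_gap: 0.0112
finger_force: 29.9
```

>>> carry_out --steps '[[[0, 0, 0], [0, 0, 0.008], 0], [[0, 0, 0], [0, 0, 0], 0], [[0, 0, 0], [0, 0, 0], 0.25], [[0, 0, 0], [0, 0, 0], 0.4], [[0, 0, 0], [0, 0, 0], 0.4], [[0, 0, 0], [0, 0, 0], 0.4], [[0, 0, 0], [0, 0, -0.2], 0.4], [[0, 0, 0], [0, 0, -0.6], 0.4], [[0, 0, 0], [0, 0, -0.8], 0.4], [[0, 0, 0], [0, 0, -0.8], 0.4], [[0, 0, 0], [0, 0, 0], 0.4]]'

```text
clock: 10.12
position: [0.5137, 0.2142, 0.2797]
tool_rot: [[1.0, 0.024, 0.006], [0.024, -1.0, 0.003], [0.006, -0.003, -1.0]]
ft_force: [0.1, 0.5, -0.5]
finger_gap: 0.0354
finger_force: 0.0
```

```bash
python3 - <<'E'
from h import *
print({k:np.round(v,4) for k,v in get_obs().items() if k in('position','finger_gap','ft_force','joint_positions','clock')})
p,d,c=snap('wrist'); q,d2,c2=snap('side')
hsv=cv2.cvtColor(p,cv2.COLOR_RGB2HSV); g=((hsv[...,0]>40)&(hsv[...,0]<85)&(hsv[...,1]>90)).astype(np.uint8)
X,u,v=pts(c,d,g>0); m=X[:,2]>.15; print(X[m].mean(0), X[m].min(0),X[m].max(0))
X,u,v=pts(c2,d2); m=(X[:,2]>.1345)&(X[:,2]<.2)&(abs(X[:,0]-.51)<.1)&(abs(X[:,1]-.213)<.06)
for s in(-1,1):
    k=m&(s*(X[:,0]-.511)>.062)&(abs(X[:,1]-.213)<.02)&(X[:,2]<.15);
    if k.sum(): print(s,k.sum(),X[k].mean(0),X[k].min(0),X[k].max(0))
save(np.hstack([p[:, 60:460],cv2.resize(q[150:300,100:280],(400,384))]),'hung.png')
E
```

```text
{'clock': np.float64(10.125), 'joint_positions': array([-0.1734,  0.3578, -0.385 ,  1.7335,  0.1514,  1.0724, -2.1546]), 'position': array([0.5137, 0.2142, 0.2797]), 'ft_force': array([ 0.1006,  0.5323, -0.4877]), 'finger_gap': np.float64(0.0354)}
[0.51736664 0.21548858 0.21592693] [0.48120265 0.13627851 0.17640839] [0.54826721 0.29312647 0.38513518]
-1 28 [0.43652115 0.21040568 0.13540739] [0.41980197 0.1946499  0.1345066 ] [0.44850105 0.22853325 0.13846578]
1 24 [0.58687718 0.21569191 0.13559281] [0.57408999 0.197188   0.13450587] [0.59742286 0.23164991 0.13832733]
```

View pics/hung.png

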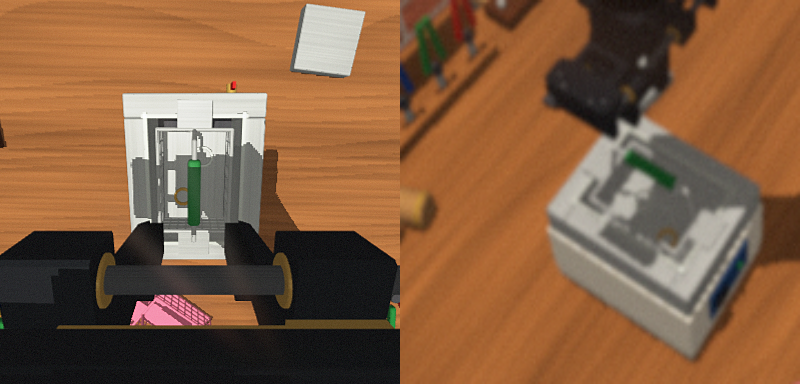

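The basket hangs level: both lugs sit on the end rims at equal height (z about 0.135), and both rings are inside. Next is the timer.

>>> carry_out --steps '[[[0, 0, 0], [0.1, 0.4, 0], 0.6], [[0, 0, 0], [0.21, 0.95, 0], 1], [[0, 0, 0], [0.21, 0.95, 0], 1], [[0, 0, 0], [0.21, 0.95, 0], 1], [[0, 0, 0], [0.21, 0.95, 0], 1], [[0, 0, 0], [0.21, 0.95, 0], 1], [[0, 0, 0], [0.21, 0.95, 0], 1], [[0, 0, 0], [0.21, 0.95, 0], 1], [[0, 0, 0], [0.21, 0.95, 0], 1], [[0, 0, 0], [0.21, 0.95, 0], 1], [[0, 0, 0], [0.1, 0.5, 0], 1], [[0, 0, 0], [0, 0, 0], 1]]'

```text
clock: 11.72
position: [0.6266, -0.2588, 0.2737]
tool_rot: [[1.0, 0.021, -0.003], [0.021, -1.0, 0.0], [-0.003, -0.0, -1.0]]
ft_force: [0.7, 0.2, -0.1]
finger_gap: 0.088
finger_force: 0.0
```

>>> carry_out --steps '[[[0, 0, -0.115], [0, 0, 0], 1], [[0, 0, -0.115], [0, 0, 0], 1], [[0, 0, -0.115], [0, 0, 0], 1], [[0, 0, -0.115], [0, 0, 0], 1], [[0, 0, -0.115], [0, 0, 0], 1], [[0, 0, -0.115], [0, 0, 0], 1], [[0, 0, -0.115], [0, 0, 0], 1], [[0, 0, -0.115], [0, 0, 0], 1], [[0, 0, -0.115], [0, 0, 0], 1], [[0, 0, -0.115], [0, 0, 0], 1], [[0, 0, -0.115], [0, 0, 0], 1], [[0, 0, -0.115], [0, 0, 0], 1], [[0, 0, -0.115], [0, 0, 0], 1], [[0, 0, -0.115], [0, 0, 0], 1], [[0, 0, -0.115], [0, 0, 0], 1], [[0, 0, -0.115], [0, 0, 0], 1], [[0, 0, -0.115], [0, 0, 0], 1], [[0, 0, -0.115], [0, 0, 0], 1], [[0, 0, 0], [0, 0, 0], 1]]'

```text
clock: 14.1
position: [0.6276, -0.2545, 0.2753]
tool_rot: [[-0.991, -0.135, -0.001], [-0.135, 0.991, 0.001], [0.001, 0.001, -1.0]]
ft_force: [-0.1, -0.0, 0.2]
finger_gap: 0.0881
finger_force: 0.0
```

```bash
cat > t.py <<'E'
import sys
from h import *
o=get_obs(); print({k:np.round(v,4) for k,v in o.items() if k in('position','ft_force','tool_rot','joint_positions','clock')})
p,d,c=snap('wrist'); X,u,v=pts(c,d); hsv=cv2.cvtColor(p,cv2.COLOR_RGB2HSV)
near=np.hypot(X[:,0]-.628,X[:,1]+.255)<.06
h=hsv[v,u]; k=near&(X[:,2]>.068)&(X[:,2]<.078); q=(X[k,:2]*1000).astype(np.float32)
dc,r=cv2.minEnclosingCircle(q); dc=np.array(dc)/1000; print('dial',dc,r,X[k,2].mean(),k.sum())
k=near&(X[:,2]>.03)&(X[:,2]<.038)&(h[:,1]<60)&(h[:,2]>140); q=(X[k,:2]*1000).astype(np.float32)
fc,r=cv2.minEnclosingCircle(q); fc=np.array(fc)/1000; print('face',fc,r,k.sum())
dz=np.c_[u,v]
P73=plane(c,dz,.073)[:,:2]; P35=plane(c,dz,.0345)[:,:2]
w=near&(X[:,2]>.068)&(np.hypot(*(P73-dc).T)<.021)&(h[:,1]<70)&(h[:,2]>130); m=P73[w].mean(0)-dc
pa=np.degrees(np.arctan2(m[1],m[0])); print('pointer',w.sum(),m,pa)
rr=np.hypot(*(P35-dc).T); on=near&(X[:,2]<.04)&(rr>.03)&(rr<.0425)
for nm,s in(('red',((h[:,0]<7)|(h[:,0]>172))&(h[:,1]>110)),('blue',(h[:,0]>100)&(h[:,0]<130)&(h[:,1]>90)),('green',(h[:,0]>40)&(h[:,0]<90)&(h[:,1]>70))):
    g=on&s
    if g.sum()<3: print(nm,'none');continue
    m=P35[g].mean(0)-dc; a=np.degrees(np.arctan2(m[1],m[0])); print(nm,g.sum(),m,np.hypot(*m),round(a,1),'std',P35[g].std(0),'pointer past by',round((a-pa)%360/12,2),'min')
kk=dict(red=1); np.savez('w.npz',p=p,d=d,**c)
cu,cv_=int(np.median(u[near])),int(np.median(v[near])); s=p[max(0,cv_-75):cv_+75,max(0,cu-100):cu+100]
save(cv2.resize(s,None,fx=3,fy=3,interpolation=cv2.INTER_CUBIC),sys.argv[1])
E
python3 t.py t1.png
```

```text
{'clock': np.float64(14.1), 'joint_positions': array([ 0.8501,  0.7143, -0.892 ,  1.3793,  0.5548,  1.3086,  1.6436]), 'position': array([ 0.6276, -0.2545,  0.2753]), 'tool_rot': array([[-9.909e-01, -1.349e-01, -9.000e-04],
       [-1.349e-01,  9.909e-01,  1.300e-03],
       [ 7.000e-04,  1.400e-03, -1.000e+00]]), 'ft_force': array([-0.0665, -0.0042,  0.1596])}
dial [ 0.62969379 -0.25589406] 22.746858596801758 0.07186156615858182 873
face [ 0.63015576 -0.25536569] 43.371421813964844 1533
pointer 30 [-0.00811833 -0.0036331 ] -155.89062526963946
red 18 [-0.0279737  -0.02203375] 0.03560918138904452 -141.8 std [0.00282622 0.0020659 ] pointer past by 1.18 min
blue 18 [-0.00687984  0.03471925] 0.03539432880588679 101.2 std [0.00751762 0.00595626] pointer past by 21.42 min
green 15 [0.02637778 0.02301454] 0.03500651772671235 41.1 std [0.00667202 0.00493072] pointer past by 16.42 min
```

View pics/t1.png

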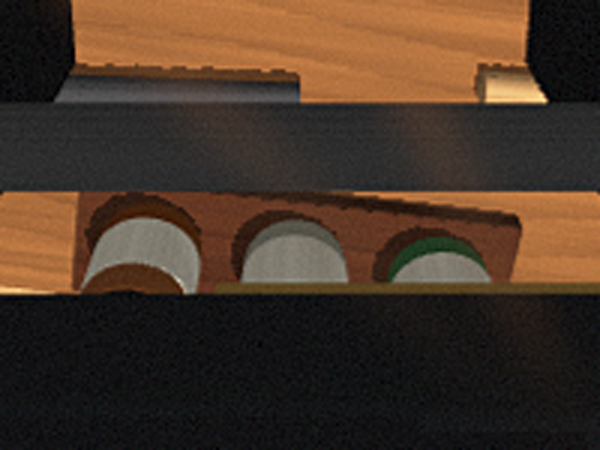

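That crop missed the timer and shows only the gripper bar and the background, but the numbers are usable. I'll refine the pointer and the marks and crop again.

```bash
cat > a.py <<'E'
import sys
from h import *
def run(out,live=True,ctr=(.6299,-.2556)):
    if live:
        o=get_obs(); print({k:np.round(v,4) for k,v in o.items() if k in('position','ft_force','clock')}); p,d,c=snap('wrist'); np.savez('w.npz',p=p,d=d,**c)
    else:
        f=np.load('w.npz'); c={k:f[k] for k in f.files}; p,d=f['p'],f['d']
    # rectified top views, 0.25 mm/px, of planes z=.0345 (face) and .073 (dial top)
    def rect(z,R,n):
        g=(np.arange(n)-n/2+.5)/(n/2)*R; x,y=np.meshgrid(ctr[0]+g,ctr[1]-g)
        X=np.c_[x.ravel(),y.ravel(),np.full(x.size,z)]@c['R'].T+c['t']
        return cv2.remap(p,(X[:,0]/X[:,2]*c['fx']+c['cx']).reshape(n,n).astype(np.float32),(X[:,1]/X[:,2]*c['fy']+c['cy']).reshape(n,n).astype(np.float32),cv2.INTER_LINEAR)
    a=rect(.035,.055,400); b=rect(.073,.0275,400); save(np.hstack([a,b]),out)
    n=400; yy,xx=np.mgrid[:n,:n]
    hb=cv2.cvtColor(b,cv2.COLOR_RGB2HSV); X=(xx-199.5)/200*27.5; Y=-(yy-199.5)/200*27.5
    m=(np.hypot(X,Y)<22)&(hb[...,2]>130)&(hb[...,1]<70)
    k,l,s,ce=cv2.connectedComponentsWithStats(m.astype(np.uint8)); i=1+np.argmax(s[1:,4]); m=l==i
    q=np.c_[X[m],Y[m]].astype(np.float32); vx,vy,x0,y0=cv2.fitLine(q,cv2.DIST_L2,0,.01,.01).ravel()
    if vx*x0+vy*y0<0: vx,vy=-vx,-vy
    pa=np.degrees(np.arctan2(vy,vx)); print('pointer dir',pa,'via centre',np.degrees(np.arctan2(y0,x0)),'mean',x0,y0,m.sum())
    ha=cv2.cvtColor(a,cv2.COLOR_RGB2HSV); X=(xx-199.5)/200*55; Y=-(yy-199.5)/200*55; r=np.hypot(X,Y); H,S,V=cv2.split(ha)
    for nm,g in(('red',((H<7)|(H>172))&(S>110)),('blue',(H>100)&(H<130)&(S>90)),('green',(H>45)&(H<85)&(S>90))):
        g=g&(r>28)&(r<41)
        k,l,s,ce=cv2.connectedComponentsWithStats(g.astype(np.uint8))
        if k<2: print(nm,'none'); continue
        i=1+np.argmax(s[1:,4]); g=l==i; x,y=X[g].mean(),Y[g].mean(); an=np.degrees(np.arctan2(y,x)); print(nm,g.sum(),round(x,1),round(y,1),'ang',round(an,1),'pointer clockwise from it by',round((an-pa)%360,1))
if __name__=='__main__': run(sys.argv[1],len(sys.argv)<3)
E
python3 a.py t2.png x
```

```text
pointer dir -157.92647 via centre -155.53886 mean -8.686739 -3.95166 2323
red 455 -27.4 -21.9 ang -141.4 pointer clockwise from it by 16.6
blue 394 -4.6 34.9 ang 97.5 pointer clockwise from it by 255.4
green 309 27.7 21.4 ang 37.7 pointer clockwise from it by 195.6
```

View pics/t2.png

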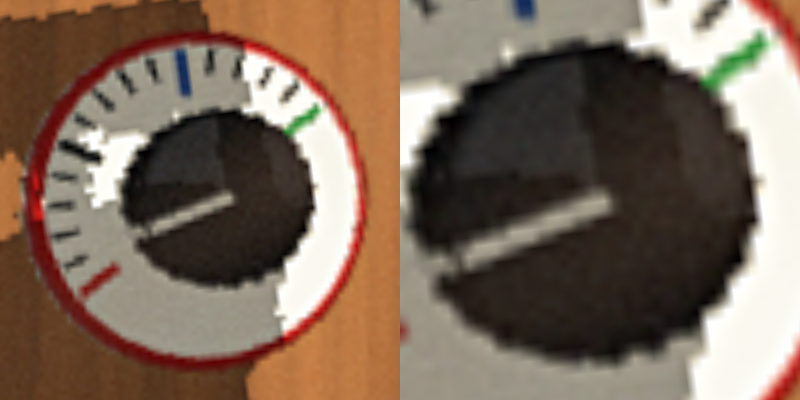

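The rectified view has the face ring centred at about (200,200) in the left half, so the timer centre estimate holds. The pointer is at about 1.3 min, between the 1 and 2 strokes. Red 0 is at about −142° in the world frame. I'll descend and grip the dial.

>>> carry_out --steps '[[[0, 0, 0], [-0.04, -0.03, 0.8], 1], [[0, 0, 0], [0, 0, 0.8], 1], [[0, 0, 0], [0, 0, 0.8], 1], [[0, 0, 0], [0, 0, 0.8], 1], [[0, 0, 0], [0, 0, 0.7], 1], [[0, 0, 0], [0, 0, 0.5], 1], [[0, 0, 0], [0, 0, 0.2], 1], [[0, 0, 0], [0, 0, 0], 1], [[0, 0, 0], [0, 0, 0], 1]]'

```text
clock: 15.28
position: [0.631, -0.258, 0.0472]
tool_rot: [[-0.991, -0.133, 0.002], [-0.133, 0.991, -0.001], [-0.002, -0.001, -1.0]]
ft_force: [-0.1, -0.5, -0.3]
finger_gap: 0.0884
finger_force: 0.0
```

>>> carry_out --steps '[[[0, 0, 0], [0.02, 0.05, 0.14], 0.8], [[0, 0, 0], [0, 0, 0], 0.65], [[0, 0, 0], [0, 0, 0], 0.58], [[0, 0, 0], [0, 0, 0], 0.55], [[0, 0, 0], [0, 0, 0], 0.53], [[0, 0, 0], [0, 0, 0], 0.52]]'

```text
clock: 16.02
position: [0.6287, -0.2556, 0.0388]
tool_rot: [[-0.991, -0.134, -0.0], [-0.134, 0.991, -0.0], [0.0, -0.0, -1.0]]
ft_force: [-0.2, -0.2, 0.9]
finger_gap: 0.0462
finger_force: 0.0
```

>>> carry_out --steps '[[[0, 0, 0], [0, 0, 0], 0.5], [[0, 0, 0], [0, 0, 0], 0.4], [[0, 0, 0], [0, 0, 0], 0], [[0, 0, 0], [0, 0, 0], 0], [[0, 0, 0], [0, 0, 0], 0]]'

```text
clock: 16.65
position: [0.6287, -0.2558, 0.0389]
tool_rot: [[-0.991, -0.134, 0.0], [-0.134, 0.991, -0.0], [-0.0, -0.0, -1.0]]
ft_force: [0.5, -0.9, 0.1]
finger_gap: 0.0434
finger_force: 30.0
```

>>> carry_out --steps '[[[0, 0, 0], [0, 0, 0.01], 0], [[0, 0, 0], [0, 0, 0], 0]]'

```text
clock: 16.9
position: [0.6287, -0.2558, 0.0388]
tool_rot: [[-0.991, -0.134, -0.0], [-0.134, 0.991, -0.0], [0.0, -0.0, -1.0]]
ft_force: [-1.7, -1.9, 5.2]
finger_gap: 0.0429
finger_force: 30.0
```

>>> carry_out --steps '[[[0, 0, 0], [0, 0, 0.01], 0], [[0, 0, 0], [0, 0, 0], 0], [[0, 0, 0], [0, 0, 0], 0]]'

```text
clock: 17.27
position: [0.6288, -0.2558, 0.0387]
tool_rot: [[-0.991, -0.134, 0.0], [-0.134, 0.991, -0.001], [0.0, -0.001, -1.0]]
ft_force: [-3.3, -2.3, 9.5]
finger_gap: 0.0436
finger_force: 30.0
```

>>> carry_out --steps '[[[0, 0, 0], [0, 0, 0.012], 0], [[0, 0, 0], [0, 0, 0], 0], [[0, 0, 0.02], [0, 0, 0], 0], [[0, 0, 0.03], [0, 0, 0], 0], [[0, 0, 0.03], [0, 0, 0], 0], [[0, 0, 0], [0, 0, 0], 0]]'

```text
clock: 18.02
position: [0.6288, -0.2555, 0.0387]
tool_rot: [[-1.0, -0.008, -0.0], [-0.008, 1.0, -0.001], [0.0, -0.001, -1.0]]
ft_force: [-4.6, -0.9, 13.0]
finger_gap: 0.0433
finger_force: 30.0
```

```bash
cat > s.py <<'E'
from h import *
o=get_obs(); R=np.array(o['tool_rot']); print('yaw',np.degrees(np.arctan2(R[1,0],R[0,0])),'q',np.round(o['joint_positions'],2),'F',np.round(o['ft_force'],1),'T',np.round(o['wrist_torque'],2),'pos',np.round(o['position'],4))
E
python3 s.py
```

```text
yaw -179.5433023881011 q [ 0.77  0.95 -0.72  1.53  0.73  0.94  1.4 ] F [-4.6 -0.9 13. ] T [-0.14  0.89 -0.08] pos [ 0.6288 -0.2555  0.0387]
```

```bash
python3 a.py t3.png; python3 s.py
```

```text
{'clock': np.float64(18.025), 'position': array([ 0.6288, -0.2555,  0.0387]), 'ft_force': array([-4.5976, -0.938 , 13.0172])}
pointer dir -164.6296 via centre -165.98976 mean -12.029966 -3.0016897 2678
red 505 -27.4 -21.3 ang -142.1 pointer clockwise from it by 22.5
blue 35 -6.0 40.0 ang 98.5 pointer clockwise from it by 263.1
green 1 -33.1 22.7 ang 145.6 pointer clockwise from it by 310.2
yaw -179.53670301037482 q [ 0.77  0.95 -0.72  1.53  0.73  0.94  1.4 ] F [-4.7 -1.1 11.9] T [-0.14  0.86 -0.09] pos [ 0.6288 -0.2555  0.0387]
```

View pics/t3.png

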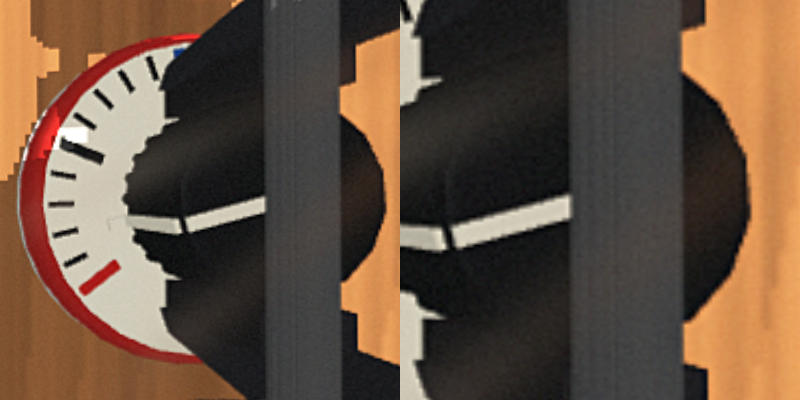

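The red 0 mark is still at −142° (left half, about (100,278)) and the pointer turned with the tool, so the case is holding. I'll keep winding and press slightly harder.

>>> carry_out --steps '[[[0, 0, 0], [0, 0, 0.008], 0], [[0, 0, 0.03], [0, 0, 0], 0], [[0, 0, 0.04], [0, 0, 0], 0], [[0, 0, 0.04], [0, 0, 0], 0], [[0, 0, 0.04], [0, 0, 0], 0], [[0, 0, 0.04], [0, 0, 0], 0], [[0, 0, 0.04], [0, 0, 0], 0], [[0, 0, 0.03], [0, 0, 0], 0], [[0, 0, 0], [0, 0, 0], 0]]'

```text
clock: 19.2
position: [0.6289, -0.2547, 0.0386]
tool_rot: [[-0.921, 0.389, 0.0], [0.389, 0.921, 0.0], [0.0, 0.0, -1.0]]
ft_force: [-5.4, -0.3, 15.4]
finger_gap: 0.0434
finger_force: 30.0
```

```bash
python3 s.py
```

```text
yaw 157.08724968441376 q [ 0.72  0.93 -0.64  1.53  0.65  0.91  1.04] F [-5.4 -0.3 15.4] T [ 0.12  1.02 -0.1 ] pos [ 0.6289 -0.2547  0.0386]
```

>>> carry_out --steps '[[[0, 0, 0], [0.01, -0.004, 0], 0], [[0, 0, 0.05], [0, 0, 0], 0], [[0, 0, 0.05], [0, 0, 0], 0], [[0, 0, 0.05], [0, 0, 0], 0], [[0, 0, 0.05], [0, 0, 0], 0], [[0, 0, 0.05], [0, 0, 0], 0], [[0, 0, 0.05], [0, 0, 0], 0], [[0, 0, 0.05], [0, 0, 0], 0], [[0, 0, 0.05], [0, 0, 0], 0], [[0, 0, 0], [0, 0, 0], 0]]'

```text
clock: 20.45
position: [0.6298, -0.2536, 0.0387]
tool_rot: [[-0.517, 0.856, 0.003], [0.856, 0.517, 0.001], [-0.0, 0.003, -1.0]]
ft_force: [-1.8, 1.6, 12.1]
finger_gap: 0.0433
finger_force: 30.0
```

```bash
python3 s.py; python3 a.py t4.png
```

```text
yaw 121.10657584935541 q [ 0.64  0.89 -0.51  1.54  0.52  0.85  0.49] F [-1.8  1.6 12.1] T [ 0.4   0.28 -0.07] pos [ 0.6298 -0.2536  0.0387]
{'clock': np.float64(20.45), 'position': array([ 0.6298, -0.2536,  0.0387]), 'ft_force': array([-1.7613,  1.5757, 12.1179])}
pointer dir 135.88797 via centre 132.85634 mean -8.890327 9.581765 2549
red 1 -39.5 -9.2 ang -166.9 pointer clockwise from it by 57.3
blue 417 -4.7 35.2 ang 97.6 pointer clockwise from it by 321.7
green 9 31.2 26.1 ang 39.9 pointer clockwise from it by 264.0
```

>>> carry_out --steps '[[[0, 0, 0], [0, 0, 0.008], 0], [[0, 0, 0.05], [0, 0, 0], 0], [[0, 0, 0.05], [0, 0, 0], 0], [[0, 0, 0.05], [0, 0, 0], 0], [[0, 0, 0.05], [0, 0, 0], 0], [[0, 0, 0.05], [0, 0, 0], 0], [[0, 0, 0.05], [0, 0, 0], 0], [[0, 0, 0.05], [0, 0, 0], 0], [[0, 0, 0.05], [0, 0, 0], 0], [[0, 0, 0], [0, 0, 0], 0]]'

```text
clock: 21.75
position: [0.6311, -0.2532, 0.0387]
tool_rot: [[0.085, 0.996, 0.005], [0.996, -0.085, 0.002], [0.002, 0.005, -1.0]]
ft_force: [1.3, 3.0, 11.8]
finger_gap: 0.043
finger_force: 30.0
```

```bash
python3 s.py; python3 a.py t5.png
```

```text
yaw 85.13266952382091 q [ 0.55  0.86 -0.36  1.54  0.38  0.81 -0.04] F [ 1.3  3.  11.8] T [ 0.52 -0.22 -0.08] pos [ 0.6311 -0.2532  0.0387]
{'clock': np.float64(21.75), 'position': array([ 0.6311, -0.2532,  0.0387]), 'ft_force': array([ 1.3057,  2.9794, 11.8197])}
pointer dir 100.09214 via centre 97.41519 mean -1.751856 13.460599 2492
red none
blue 390 -4.5 35.3 ang 97.3 pointer clockwise from it by 357.2
green 411 27.6 22.3 ang 38.9 pointer clockwise from it by 298.8
```

>>> carry_out --steps '[[[0, 0, 0], [0.006, 0, 0.012], 0], [[0, 0, 0.05], [0, 0, 0], 0], [[0, 0, 0.05], [0, 0, 0], 0], [[0, 0, 0.05], [0, 0, 0], 0], [[0, 0, 0.05], [0, 0, 0], 0], [[0, 0, 0.05], [0, 0, 0], 0], [[0, 0, 0.05], [0, 0, 0], 0], [[0, 0, 0.05], [0, 0, 0], 0], [[0, 0, 0.04], [0, 0, 0], 0], [[0, 0, 0], [0, 0, 0], 0]]'

```text
clock: 23.05
position: [0.6324, -0.2538, 0.0387]
tool_rot: [[0.642, 0.766, 0.008], [0.766, -0.642, 0.0], [0.005, 0.006, -1.0]]
ft_force: [2.5, 1.6, 13.0]
finger_gap: 0.0431
finger_force: 30.0
```

```bash
python3 s.py; python3 a.py t6.png
```

```text
yaw 50.029046948067005 q [ 0.46  0.84 -0.22  1.55  0.23  0.77 -0.55] F [ 2.5  1.6 13. ] T [ 0.31 -0.58 -0.03] pos [ 0.6324 -0.2538  0.0387]
{'clock': np.float64(23.05), 'position': array([ 0.6324, -0.2538,  0.0387]), 'ft_force': array([ 2.5167,  1.641 , 12.9844])}
pointer dir 64.93637 via centre 63.751965 mean 6.0917935 12.354006 2479
red none
blue 422 -4.2 35.1 ang 96.8 pointer clockwise from it by 31.9
green 367 27.8 22.1 ang 38.5 pointer clockwise from it by 333.6
```

>>> carry_out --steps '[[[0, 0, 0], [0.003, 0.003, 0.01], 0], [[0, 0, 0.05], [0, 0, 0], 0], [[0, 0, 0.05], [0, 0, 0], 0], [[0, 0, 0.05], [0, 0, 0], 0], [[0, 0, 0.05], [0, 0, 0], 0], [[0, 0, 0.05], [0, 0, 0], 0], [[0, 0, 0.05], [0, 0, 0], 0], [[0, 0, 0.05], [0, 0, 0], 0], [[0, 0, 0.045], [0, 0, 0], 0], [[0, 0, 0], [0, 0, 0], 0]]'

```text
clock: 24.35
position: [0.6332, -0.255, 0.0387]
tool_rot: [[0.968, 0.25, 0.009], [0.25, -0.968, -0.001], [0.009, 0.004, -1.0]]
ft_force: [3.1, -0.1, 14.1]
finger_gap: 0.0432
finger_force: 30.0
```

```bash
python3 s.py; python3 a.py t7.png
```

```text
yaw 14.45022824904618 q [ 0.36  0.83 -0.07  1.55  0.07  0.75 -1.05] F [ 3.1 -0.1 14.1] T [ 0.04 -0.65 -0.07] pos [ 0.6332 -0.255   0.0387]
{'clock': np.float64(24.35), 'position': array([ 0.6332, -0.255 ,  0.0387]), 'ft_force': array([ 3.0542, -0.0983, 14.1389])}
pointer dir 29.362965 via centre 29.608818 mean 11.978522 6.8071876 2493
red 2 3.6 40.6 ang 85.0 pointer clockwise from it by 55.6
blue 2 11.1 36.3 ang 72.9 pointer clockwise from it by 43.6
green 379 28.0 21.9 ang 38.0 pointer clockwise from it by 8.6
```

>>> carry_out --steps '[[[0, 0, -0.03], [0, 0, 0], 0], [[0, 0, -0.05], [0, 0, 0], 0], [[0, 0, -0.05], [0, 0, 0], 0], [[0, 0, -0.05], [0, 0, 0], 0], [[0, 0, -0.05], [0, 0, 0], 0], [[0, 0, -0.05], [0, 0, 0], 0], [[0, 0, -0.05], [0, 0, 0], 0], [[0, 0, -0.04], [0, 0, 0], 0], [[0, 0, 0], [0, 0, 0], 0]]'

```text
clock: 25.52
position: [0.6325, -0.2538, 0.0386]
tool_rot: [[0.671, 0.742, 0.008], [0.742, -0.671, 0.001], [0.006, 0.005, -1.0]]
ft_force: [0.9, 2.4, 16.6]
finger_gap: 0.0436
finger_force: 30.0
```

>>> carry_out --steps '[[[0, 0, -0.05], [0, 0, 0], 0], [[0, 0, -0.05], [0, 0, 0], 0], [[0, 0, -0.05], [0, 0, 0], 0], [[0, 0, -0.05], [0, 0, 0], 0], [[0, 0, -0.05], [0, 0, 0], 0], [[0, 0, -0.05], [0, 0, 0], 0], [[0, 0, -0.03], [0, 0, 0], 0], [[0, 0, 0], [0, 0, 0], 0], [[0, 0, 0], [0, 0, 0], 0]]'

```text
clock: 26.65
position: [0.6315, -0.2533, 0.0386]
tool_rot: [[0.216, 0.976, 0.006], [0.976, -0.216, 0.001], [0.002, 0.005, -1.0]]
ft_force: [-2.3, 2.0, 19.7]
finger_gap: 0.0433
finger_force: 30.0
```

```bash
python3 s.py; python3 a.py t8.png
```

```text
yaw 77.54593037899167 q [ 0.53  0.85 -0.33  1.54  0.35  0.8  -0.15] F [-2.3  2.  19.7] T [0.52 0.49 0.23] pos [ 0.6315 -0.2533  0.0386]
{'clock': np.float64(26.65), 'position': array([ 0.6315, -0.2533,  0.0386]), 'ft_force': array([-2.2873,  2.0413, 19.7246])}
pointer dir 92.65705 via centre 89.96702 mean 0.007874696 13.681697 2462
red 2 -30.5 21.6 ang 144.7 pointer clockwise from it by 52.1
blue 403 -4.4 35.2 ang 97.1 pointer clockwise from it by 4.4
green 397 27.7 22.3 ang 38.7 pointer clockwise from it by 306.1
```

>>> carry_out --steps '[[[0, 0, -0.02], [0, 0, -0.004], 0], [[0, 0, -0.02], [0, 0, 0], 0], [[0, 0, -0.02], [0, 0, 0], 0], [[0, 0, 0], [0, 0, 0], 0], [[0, 0, 0], [0, 0, 0], 0]]'

```text
clock: 27.32
position: [0.6313, -0.2533, 0.0386]
tool_rot: [[0.123, 0.992, 0.005], [0.992, -0.123, 0.001], [0.002, 0.005, -1.0]]
ft_force: [-1.5, 3.6, 18.7]
finger_gap: 0.0433
finger_force: 30.0
```

```bash
python3 s.py; python3 a.py t9.png
```

```text
yaw 82.92975632401142 q [ 0.55  0.86 -0.36  1.54  0.37  0.81 -0.07] F [-1.5  3.6 18.7] T [0.53 0.42 0.06] pos [ 0.6313 -0.2533  0.0386]
{'clock': np.float64(27.325), 'position': array([ 0.6313, -0.2533,  0.0386]), 'ft_force': array([-1.4902,  3.5582, 18.6741])}
pointer dir 97.97871 via centre 95.15948 mean -1.2198119 13.509319 2472
red 1 3.2 -40.6 ang -85.5 pointer clockwise from it by 176.5
blue 406 -4.4 35.2 ang 97.1 pointer clockwise from it by 359.1
green 403 27.6 22.2 ang 38.8 pointer clockwise from it by 300.8
```

View pics/t9.png

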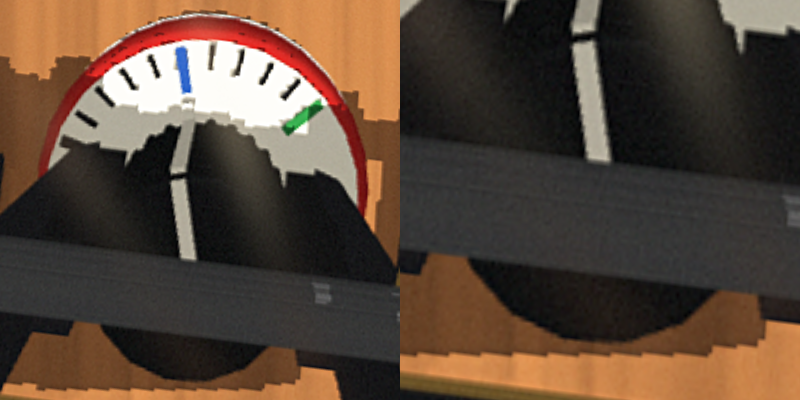

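The pointer is on the blue 10 mark within 1° (left half: blue at (184,70), pointer below it), and the case hasn't moved. I'll unload, let go and back off.

>>> carry_out --steps '[[[0, 0, 0], [0.005, -0.002, -0.015], 0], [[0, 0, 0], [0, 0, -0.015], 0], [[0, 0, 0], [0, 0, 0], 0], [[0, 0, 0], [0, 0, 0], 0.53], [[0, 0, 0], [0, 0, 0], 0.6], [[0, 0, 0], [0, 0, 0], 0.8], [[0, 0, 0], [0, 0, 0], 1], [[0, 0, 0], [0, 0, 0], 1], [[0, 0, 0], [0, 0, 0], 1], [[0, 0, 0], [0, 0, -0.4], 1], [[0, 0, 0], [0, 0, -0.8], 1], [[0, 0, 0], [0, 0, -0.9], 1], [[0, 0, 0], [0, 0, -0.9], 1], [[0, 0, 0], [0, 0, -0.9], 1], [[0, 0, 0], [0, 0, -0.8], 1], [[0, 0, 0], [0, 0, 0], 1], [[0, 0, 0], [0, 0, 0], 1]]'

```text
clock: 29.5
position: [0.6279, -0.2549, 0.2724]
tool_rot: [[0.125, 0.992, -0.0], [0.992, -0.125, -0.0], [-0.0, 0.0, -1.0]]
ft_force: [0.4, -0.1, 0.2]
finger_gap: 0.088
finger_force: 0.0
```

```bash
python3 s.py; python3 a.py t10.png; python3 - <<'E'
from h import *
q,d2,c2=snap('side'); X,u,v=pts(c2,d2)
for s in(-1,1):
    k=(s*(X[:,0]-.511)>.062)&(abs(X[:,0]-.511)<.09)&(abs(X[:,1]-.213)<.02)&(X[:,2]>.1345)&(X[:,2]<.15); print(s,k.sum(),X[k].mean(0))
E
```

```text
yaw 82.84225921340287 q [ 0.6   0.59 -0.43  1.4   0.25  1.2   0.01] F [ 0.4 -0.1  0.2] T [-0.04 -0.02 -0.03] pos [ 0.6279 -0.2549  0.2724]
{'clock': np.float64(29.5), 'position': array([ 0.6279, -0.2549,  0.2724]), 'ft_force': array([ 0.4014, -0.0943,  0.2097])}
pointer dir 97.636314 via centre 98.08091 mean -1.578281 11.11613 4446
red 495 -27.8 -20.8 ang -143.2 pointer clockwise from it by 119.2
blue 338 -5.1 35.5 ang 98.2 pointer clockwise from it by 0.6
green 327 27.5 22.4 ang 39.2 pointer clockwise from it by 301.6
-1 26 [0.43653593 0.21386573 0.13564411]
1 22 [0.58369619 0.21679499 0.13527444]
```

View pics/t10.png

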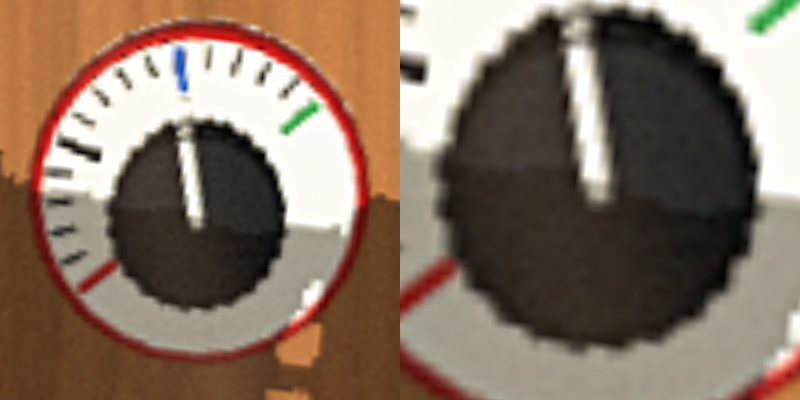

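The pointer is on the blue 10 mark (119.2° to 120.6°), the timer is where it started, and the basket is still hanging level. Handing in.

```bash
python3 -c "
from bench import env
print(env.sign_off())"
```

```text
the job is handed in; nothing more can be done
None
```

The job is handed in at about 30 s: the basket hangs level in the tank with both rings inside, and the timer was wound to about 15.7 minutes and turned back to 10 with its case still in place.

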